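# Tiller stand out, frame held upright

## Task

The orange tiller frame in the cradle leans on its rest. First, while it still leans there, flip its kickstand (steel leg with the yellow tread) down past centre until it snaps fully down; then raise the frame upright and finish while still holding it there with the gripper, so that it cannot tip back. Be gentle: grip no harder than about 40 N per finger and never ram the frame or stand; leave the oil can, the bolt cup and the wrench where they are.

Things in the scene. Friction and masses are not known exactly. Their poses are not given: they have to be found in the camera images.
- cradle: dark steel base plate 240 (x) x 300 (y) x 12 mm, fixed; place and turn (up to 0.5 rad) vary. Origin: underside centre, on the table; z up. Grey ears at y -130 and +105 mm (60 high) carry the frame's tipping axis: along y, 40 mm above the table, at x = 0. A 60 mm rest post on the -x side. Frame: orange uprights 24 mm thick, gearcase on its -x side (to 178 mm high upright), hub and brake disc low on +x.
- lean (a joint): angle of the orange frame about the tipping axis, rad: 0 = upright, positive = leaning to the cradle's -x side. Starts on its rest, near 0.38; stops at -0.12 on the other side. About 2 to 3 kg, heavier on the -x side: let go at any angle, it falls back to 0.38. Holding or raising it by the top tube takes about 1.5 to 7.5 N.
- tube_mid (a point): where to grip or push the frame's top tube: orange, round, 26 mm in diameter, along the cradle's y, about 110 mm clear between the uprights, nothing within 70 mm below. The point is on the tube's centre line at cradle y = -15 mm, 250 mm from the tipping axis (290 mm above the table upright, about 272 at the start). Axes: the frame's, equal to the cradle's when upright.
- stand (a joint): angle of the kickstand on the frame, rad: 0 = folded, leg level along the cradle's +y; 1.52 = fully down, leg along the upright, foot just clear of the base when the frame is upright. A spring holds it at either end; balance point near 0.55, beyond which it swings down by itself, damped. Starting it takes about 3 to 5 N down on the tread.
- stand_pivot (a point): pivot of the kickstand: 56 mm to the +x side of the frame's middle plane, 130 mm from the tipping axis along the upright, at cradle y = +55 mm. The stand turns about the frame's x axis. Axes: the kickstand's (equal to the frame's when folded).
- tread (a point): centre of the top of the yellow tread, a 45 x 45 mm plate on the kickstand leg, 105 mm from its pivot; the leg is a steel bar 20 mm wide, 10 thick, 150 long. Folded, the tread faces up (tilted by the frame's lean) about 190 mm above the table, beyond the frame's +y end, free above; pressing it along the frame's own downward direction flips the stand. Axes: the kickstand's, z out of the tread.
- oil_can: red can, 54 mm in diameter, 130 mm high, standing near the cradle; origin at the centre of its underside. Not to be disturbed.
- bolt_cup: steel cup, 70 mm in diameter, 60 mm high, near the cradle; origin at the centre of its underside. Not to be disturbed.
- wrench: steel wrench lying flat beside the cradle's +x side; origin under its middle, x along its length. Not to be disturbed.

How it is judged:
By the outcome, as a careful person would: the job done as asked, in the order asked, and still so for the second after the job is handed in, while the arm keeps its last pose, push and grip.
It also fails if it takes over 48 s, if anything falls off the work surface, if the arm or the gripper's body presses on something with over 40 N, if the wrist force passes 120 N, or if a joint passes its speed limit or range.

## Robot

A 6-joint arm with a two-finger parallel gripper is mounted at the origin on the work surface. World frame = base frame: x ahead of the robot, y to its left, z up, the work surface at z = 0. Lengths are in m, angles in rad, forces in N, time in s.
With the tool pointing down it reaches from about 0.425 to 0.95 m from the base axis. Payload 3.5 kg.
Tool frame: the origin (TCP) lies midway between the tips of the shut fingers; the grasp point (between the pads) lies 19 mm behind it; z points along the fingers, y is the line along which they close (so a half turn about z gives the same grasp; the last joint's range is limited). The gripper opens to 85 mm and grips with 20 to 120 N. Pads are 22 mm wide; open, the fingers measure 114 mm over their backs; the gripper's body (76 mm by 85 mm) begins 54 mm behind the grasp point. The pads swing forward as they close: fully open they stand 13 mm farther back than shut.
Start: joints at [1.004, 0.286, 1.577, -0, 1.279, -0.15], TCP at [0.273, 0.617, 0.209] pointing down, gripper open.
Joint ranges: [-2.77, 2.77], [-0.9, 2.22], [0.21, 2.48], [-1.53, 4.67], [0.24, 2.81], [-2.84, 2.84]. Speed limits (rad/s): [2.79, 2.79, 3.14, 3.14, 3.14, 3.14].

## Interface

Orientations are given as a unit quaternion [x, y, z, w].
In Python, from plant import ctrl, cams, order gives the robot as it stands.
- The arm moves only by the tool move_arm, never from a script. Its argument "plan" is one flat list of numbers, 7 for each row, row after row: the shift along the world's x, y, z in mm, then the turn, a rotation vector about the world's x, y, z in degrees, then the finger opening in mm, from 0 to 85.4. A call has 1 to 12 rows; each row shifts and turns the commanded pose from where the row before left it; what a row does not reach is not made up. A row lasts 1/10 s, in which the tool goes at most 50 mm and 8.59 degrees, less where a joint would pass 70% of its speed; a pose out of reach is approached as far as the arm can. A call is refused whole if a number of a shift passes 50 or a number of a turn 8.59, either way. A call with a gripper value outside its range is refused whole. The fingers move at their own pace and stop on an object; "newtons" is the grip in N (left out, the last holds). Time passes only in rows, so rows that do not move let the fingers close. It gives the time, the measured TCP pose, the force, the opening and the grip force at its end, in the units of the state.
- ctrl.get_state(): the state, without advancing time (a new reading comes with each control period).
- cams.read_camera(name): name is "scene" or "top"; returns a dict with "color" (384x512x3 uint8, red, green, blue), "fov_y" (degrees; the focal length in pixels is half the picture's height over the tangent of half this angle, whatever the lens; pixels are square), "cx", "cy" (the principal point, pixels), "k1" (the pictures are not rectified: a ray, as slopes to the right and down, at radius r is drawn at 1 + k1 r^2 times it, then the intrinsics apply), "origin" and "orientation" of the camera in the world. Camera axes: x right, y up, looking along -z (the intrinsics and any distortion apply to the point x, -y, -z); pixel columns grow to the right and rows downward; lengths in m; the calibration is good to about 2 mm. A picture is of the moment at which its call begins. There is no depth.
- order.sign_off(): hands the job in; it is judged then, once.
The state is a dict: "time": time; "qpos": joint angles; "dq": joint speeds; "joint_efforts": joint torques, N m; "eef_pos": TCP position; "tcp_rot": TCP orientation; "contact_force": force on the tool from outside, world axes, zero at the start; "wrist_torque": the same for the moment, N m; "opening": opening from 0.0 (shut) to 1.0 (fully open); "finger_force": force on a finger pad.
Only numpy, scipy, OpenCV 4.12 (cv2) and the standard library are available. Lean on these libraries where they do the work, as an engineer would, in place of code of your own. Each camera call takes 0.05 s, during which the arm holds its last target. There are 200 camera calls.

## Working session

There is one attempt and no reset: what is moved stays moved. The work goes in short steps, Python scripts to look and compute and a tool call to move; the robot and the scene stay as the last step left them, time stands still between calls to the robot, and variables do not carry over. Pictures are saved under pics/ and viewed, at most 11 in all, crops included, and the job is handed in when it is done.

Besides the shell and the picture viewer there is one more tool, called after "Emit:" as name(argument=value, ...), one argument or row to a line, values as JSON. move_arm: Moves the arm, as the interface text tells. Its arguments: {"type":"object","properties":{"plan":{"type":"array","items":{"type":"number"}},"newtons":{"type":"number"}},"required":["plan"]}

```bash
mkdir -p pics; cat > h.py <<'E'
import numpy as np, cv2
from plant import ctrl, cams, order
from scipy.spatial.transform import Rotation as R
def K(c):
    f=192/np.tan(np.radians(c['fov_y'])/2); return np.array([[f,0,c['cx']],[0,f,c['cy']],[0,0,1]])
def ray(c,uv):
    p=cv2.undistortPoints(np.float64(uv).reshape(-1,1,2),K(c),np.array([c['k1'],0,0,0,0.]))[:,0] if 0 else und(c,uv)
    d=np.c_[p[:,0],-p[:,1],-np.ones(len(p))]
    return np.array(c['origin']),R.from_quat(c['orientation']).apply(d)
def und(c,uv):
    k=K(c);q=(np.float64(uv).reshape(-1,2)-[k[0,2],k[1,2]])/k[0,0];p=q.copy()
    for _ in range(30): p=q/(1+c['k1']*(p**2).sum(1,keepdims=True))
    return p
def plane(c,uv,z):
    o,d=ray(c,uv); return o+d*((z-o[2])/d[:,2:])
def proj(c,P):
    q=R.from_quat(c['orientation']).inv().apply(np.float64(P).reshape(-1,3)-c['origin'])
    p=np.c_[q[:,0],-q[:,1]]/-q[:,2:]
    p=p*(1+c['k1']*(p**2).sum(1,keepdims=True)); k=K(c); return p*k[0,0]+[k[0,2],k[1,2]]
def tri(c1,u1,c2,u2):
    o1,d1=ray(c1,u1);o2,d2=ray(c2,u2);d1=d1[0];d2=d2[0]
    s=np.linalg.lstsq(np.c_[d1,-d2],o2-o1,rcond=None)[0]
    a=o1+s[0]*d1;b=o2+s[1]*d2; return (a+b)/2,np.linalg.norm(a-b)
def frame(C,yaw,lean,p):
    # frame coords (origin on tipping axis) -> world
    return np.array([C[0],C[1],.04])+R.from_euler('z',yaw).apply(R.from_euler('y',-lean).apply(p))
E
ls; python3 - <<'E'
from h import *
print(ctrl.get_state())
for n in('scene','top'):
    c=cams.read_camera(n);cv2.imwrite(f'pics/{n}0.png',cv2.resize(c['color'][...,::-1],None,fx=1.5,fy=1.5,interpolation=cv2.INTER_CUBIC))
    print({k:v for k,v in c.items() if k!='color'})
E
```

```text
h.py
pics
{'time': 0.0, 'qpos': array([ 1.00400314e+00,  2.87190182e-01,  1.57819592e+00,  3.31210999e-05,
        1.27859717e+00, -1.50013973e-01]), 'dq': array([-0.00020074, -0.00017361, -0.00030442, -0.00038677, -0.00197716,
        0.0010451 ]), 'joint_efforts': array([-1.40007742e-03, -4.05997717e+01, -2.92616451e+01, -1.66140385e-04,
        5.87533388e-03,  3.96853281e-06]), 'eef_pos': array([0.27283591, 0.61661807, 0.20712066]), 'tcp_rot': array([ 2.06889156e-01,  9.78363658e-01, -1.11379585e-03, -4.34135705e-04]), 'contact_force': array([-0.30511185,  0.1042375 , -0.3086303 ]), 'wrist_torque': array([-0.03095232,  0.00619487, -0.025844  ]), 'finger_force': 0.0, 'opening': 1.001265722619324}
{'fov_y': 46.05733034257716, 'cx': 262.5377164974005, 'cy': 192.5129650683149, 'k1': -0.13923563297049715, 'origin': array([ 1.06737942, -0.5053373 ,  1.04359689]), 'orientation': array([0.30619864, 0.11396846, 0.32277397, 0.88829643])}
{'fov_y': 51.36107077423353, 'cx': 258.3340124557998, 'cy': 189.41961495965575, 'k1': 0.01839177869365362, 'origin': array([0.42841596, 0.02400612, 1.30659446]), 'orientation': array([ 0.05088555, -0.05593424, -0.69548866,  0.71454709])}
```

View pics/scene0.png

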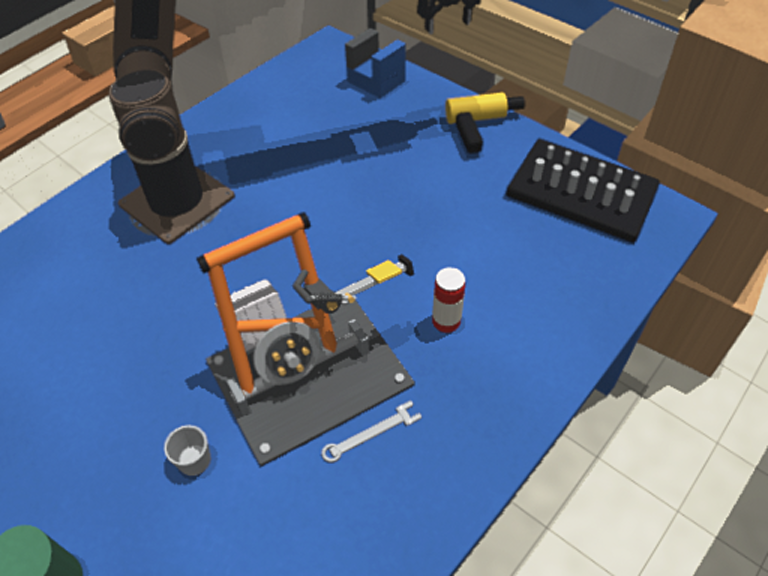

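View pics/top0.png

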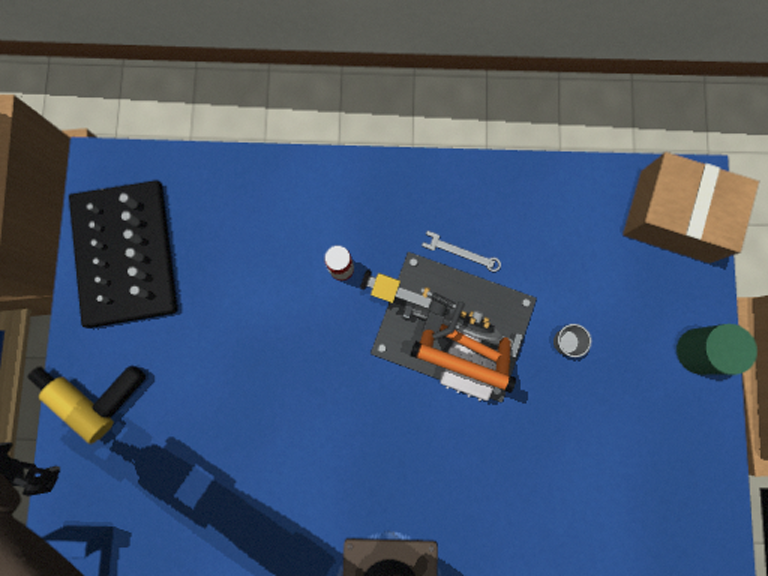

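The scene view shows the yellow tread at about (385,271) and the top tube from (205,263) to (305,220). In the top view, the tread is at (385,288), the tube runs (415,350)-(512,383), and the plate corners are (407,253), (536,297) and (372,354). All are in 1.5x pixels.

```bash
cat > m.py <<'E'
from h import *
def look():
    out={}
    for n in('scene','top'):
        c=cams.read_camera(n);h=cv2.cvtColor(c['color'],cv2.COLOR_RGB2HSV)
        y=cv2.inRange(h,(22,120,90),(34,255,255)); o=cv2.inRange(h,(5,150,60),(17,255,255))
        w=(slice(140,215),slice(225,300)) if n=='scene' else (slice(170,225),slice(230,290))
        m=np.zeros_like(y);m[w]=y[w]
        k,l,s,ce=cv2.connectedComponentsWithStats(m)
        i=1+np.argmax(s[1:,4]); out[n]=(c,ce[i],s[i,4],m,o)
    return out
E
python3 - <<'E'
from m import *
o=look();S,T=o['scene'],o['top']
t,e=tri(S[0],S[1],T[0],T[1]);print('tread',t,e,S[1:3],T[1:3])
# plate corners in top
pc=plane(T[0],np.array([[407,253],[536,297],[372,354]])/1.5,.012);print(pc[:,:2])
u=pc[2]-pc[0];v=pc[0]-pc[1];print(np.linalg.norm(u),np.linalg.norm(v))
C=(pc[1]+pc[2])/2
yaw=np.arctan2(v[1],v[0])-np.pi/2; yaw2=np.arctan2(-u[1],-u[0]);print('C',C,yaw,yaw2)
# tube ends
for a,b in (((204,263),(512,383)),((305,220),(417,349))):
    print(tri(S[0],np.array(a)/1.5,T[0],np.array(b)/1.5))
for l in(.36,.38,.40):
    print(l,frame(C,yaw,l,[0,-.015,.25]),frame(C,yaw,l,[.056,.16,.13]))
# draw predictions
for n in o:
    c=o[n][0];im=cv2.resize(c['color'][...,::-1],None,fx=3,fy=3)
    P=[C+R.from_euler('z',yaw).apply([x*.12,y*.15,0]) for x in(-1,1) for y in(-1,1)]
    P+=[frame(C,yaw,.38,[0,y,.25]) for y in(-.09,-.015,.06)]+[frame(C,yaw,.38,[.056,.055,.13]),t]
    for q in proj(c,P): cv2.circle(im,tuple(int(v) for v in q*3),4,(255,0,255),-1)
    x,y=(350,350) if n=='scene' else (650,450)
    cv2.imwrite(f'pics/{n}1.png',im[y:y+600,x:x+600])
E
```

```text
tread [0.59374755 0.02394407 0.18695962] 0.0027603886902356494 (array([255.75263158, 180.53157895]), np.int32(190)) (array([256.62916667, 191.57083333]), np.int32(240))
[[ 0.69637078 -0.02379203]
 [ 0.6063779  -0.30729326]
 [ 0.47315932  0.04662633]]
0.2340557628088001 0.297441869006863
C [ 0.53976861 -0.13033346  0.012     ] -0.3073733973125805 -0.3055958248635561
(array([ 0.42363992, -0.19418256,  0.27662416]), np.float64(0.007034179237322894))
(array([ 0.4770931 , -0.03198513,  0.27399874]), np.float64(0.007517370220599583))
0.36 [ 0.45128935 -0.11798475  0.27397421] [0.59448216 0.02016631 0.18139394]
0.38 [ 0.44684627 -0.11657437  0.27216616] [0.59178574 0.02102224 0.18149795]
0.4 [ 0.44243854 -0.1151752   0.27026525] [0.58908787 0.02187864 0.18154536]
```

View pics/scene1.png

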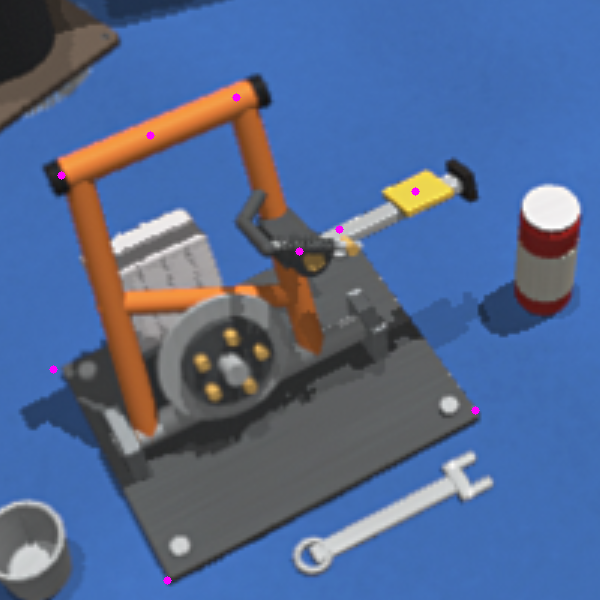

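View pics/top1.png

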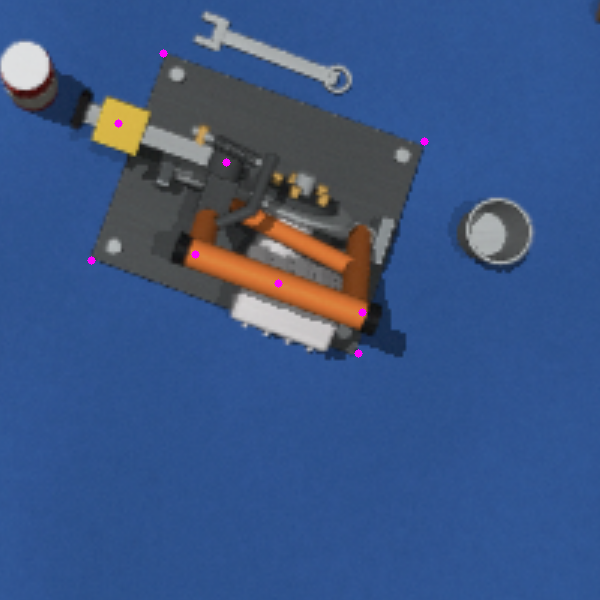

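The pose model fits both views to within a few mm: centre (0.540,-0.130), yaw -0.307, lean about 0.37. Next come the waypoints and clearance to the can.

```bash
python3 - <<'E'
from h import *
c=cams.read_camera('top')
print('can',plane(c,np.array([[338,259]])/1.5,.13))
C=[.540,-.130];Y=-.307;l=.37
for p in([.056,.157,.22],[.056,.157,.142],[.056,.152,.11],[.056,.145,.068]): print(p,frame(C,Y,l,p).round(4))
E
```

```text
can [[0.6558286  0.11816829 0.13      ]]
[0.056, 0.157, 0.22] [0.5614 0.0279 0.2654]
[0.056, 0.157, 0.142] [0.5883 0.0194 0.1926]
[0.056, 0.152, 0.11] [0.5978 0.0111 0.1628]
[0.056, 0.145, 0.068] [ 6.101e-01 -1.000e-04  1.236e-01]
```

Emit:
move_arm(
  plan=[0, 0, 40, 0, 0, 0, 40, 0, -10, 40, 0, 0, -4, 0, 20, -40, 10, 0, 0, -8, 0, 22, -44, 0, 0, 0, -8, 0, 22, -44, 0, 0, 0, -8, 0, 22, -44, 0, 0, 0, -8, 0, 22, -44, 0, 0, 0, -8, 0, 22, -44, 0, 0, 0, -8, 0, 22, -44, 0, 0, 0, -8, 0, 22, -44, 0, 0, 0, -8, 0, 22, -44, 0, 0, 0, -8, 0, 22, -44, 0, 0, 0, -8, 0],
)

```text
time: 1.45
eef_pos: [0.4917, 0.1693, 0.2987]
tcp_rot: [0.81, 0.586, 0.0, 0.0]
contact_force: [-0.1, -1.3, 0.0]
opening: 0.0
finger_force: 0.0
```

Emit:
move_arm(
  plan=[18, -36, 0, -2.1, -6.7, 0, 0, 18, -36, 0, -2.1, -6.8, 0, 17, -36, 0, -2.2, -6.7, 0, 17, -34, -17, 0, 0, 0, 0, 0, 0, -16, 0, 0, 0, 0, 0, 0, 0, 0, 0, 0, 0, 0],
)

```text
validation failed for argument at $.pl...
```

```bash
python3 - <<'E'
from h import *
s=ctrl.get_state();print(s['eef_pos'],R.from_quat(s['tcp_rot']).as_matrix().round(3),s['contact_force'])
c=cams.read_camera('scene');cv2.imwrite('pics/s2.png',cv2.resize(c['color'][90:330,100:360,::-1],None,fx=2,fy=2))
E
```

```text
[0.49167444 0.16934039 0.29871831] [[ 0.312  0.95   0.001]
 [ 0.95  -0.312  0.   ]
 [ 0.     0.001 -1.   ]] [-0.10486418 -1.30515704  0.03584088]
```

View pics/s2.png

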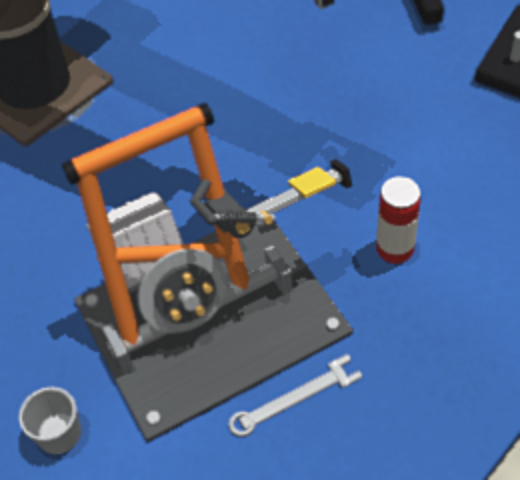

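That call was refused because of a miscounted row, so nothing moved and the picture shows the untouched scene. Repeating it correctly.

Emit:
move_arm(
  plan=[18, -36, 0, -2.1, -6.7, 0, 0, 18, -36, 0, -2.1, -6.8, 0, 17, -36, 0, -2.2, -6.7, 0, 17, -34, -17, 0, 0, 0, 0, 0, 0, -16, 0, 0, 0, 0, 0, 0, 0, 0, 0, 0, 0],
)

```text
validation failed for argument at $.pl...
```

```bash
python3 - <<'E'
from h import *
s=ctrl.get_state();print(s['eef_pos'],R.from_quat(s['tcp_rot']).as_matrix().round(3),s['contact_force'])
E
```

```text
[0.49471217 0.16314577 0.29842925] [[ 0.322  0.947  0.002]
 [ 0.947 -0.322 -0.006]
 [-0.004  0.004 -1.   ]] [ 1.44445529 -2.64767279  1.0692082 ]
```

Emit:
move_arm(
  plan=[18, -36, 0, -2.1, -6.7, 0, 0],
)

```text
time: 1.6
eef_pos: [0.511, 0.1334, 0.2983]
tcp_rot: [0.808, 0.586, 0.037, 0.05]
contact_force: [0.2, -0.9, -0.1]
opening: 0.001
finger_force: 0.0
```

```bash
python3 - <<'E'
from h import *
s=ctrl.get_state();print(s['time'],s['eef_pos'],R.from_quat(s['tcp_rot']).as_matrix().round(3),s['contact_force'])
E
```

```text
1.6 [0.51102613 0.13339792 0.2982616 ] [[ 0.309  0.944  0.118]
 [ 0.951 -0.307 -0.037]
 [ 0.001  0.124 -0.992]] [ 0.23342251 -0.91170638 -0.12942192]
```

Emit:
move_arm(
  plan=[18, -36, 0, -2.1, -6.8, 0, 0, 17, -36, 0, -2.2, -6.7, 0, 0, 16, -34, -17, 0, 0, 0, 0, 0, 0, -16, 0, 0, 0, 0, 0, 0, 0, 0, 0, 0, 0],
)

```text
time: 2.1
eef_pos: [0.5586, 0.0286, 0.2622]
tcp_rot: [0.795, 0.578, 0.107, 0.146]
contact_force: [-0.5, 0.7, 0.2]
opening: -0.0
finger_force: 0.0
```

```bash
python3 - <<'E'
from h import *
s=ctrl.get_state();print(s['time'],s['eef_pos'],R.from_quat(s['tcp_rot']).as_matrix().round(3),s['contact_force'])
E
```

```text
2.1 [0.55857044 0.0285632  0.26218913] [[ 0.308  0.889  0.339]
 [ 0.951 -0.288 -0.109]
 [ 0.001  0.356 -0.934]] [-0.54780214  0.67463048  0.20992747]
```

Emit:
move_arm(
  plan=[7, -2, -15, 0, 0, 0, 0, 7, -2, -15, 0, 0, 0, 0, 7, -2, -15, 0, 0, 0, 0, 4, -1, -10, 0, 0, 0, 0, 2, -1, -5, 0, 0, 0, 0, 2, -1, -5, 0, 0, 0, 0, 2, -1, -5, 0, 0, 0, 0],
)

```text
time: 2.8
eef_pos: [0.5917, 0.0194, 0.1961]
tcp_rot: [0.794, 0.579, 0.11, 0.148]
contact_force: [-0.1, -0.9, 0.2]
opening: 0.001
finger_force: 0.0
```

```bash
python3 - <<'E'
from h import *
s=ctrl.get_state();print(s['eef_pos'],s['contact_force'])
a=[]
for n,w in(('scene',(slice(100,300),slice(120,320))),('top',(slice(140,300),slice(200,360)))):
    c=cams.read_camera(n);a.append(cv2.resize(c['color'][w][...,::-1],(400,400)))
cv2.imwrite('pics/p3.png',np.hstack(a))
E
```

```text
[0.59172067 0.01938178 0.19610773] [-0.11819089 -0.86647044  0.17193291]
```

View pics/p3.png

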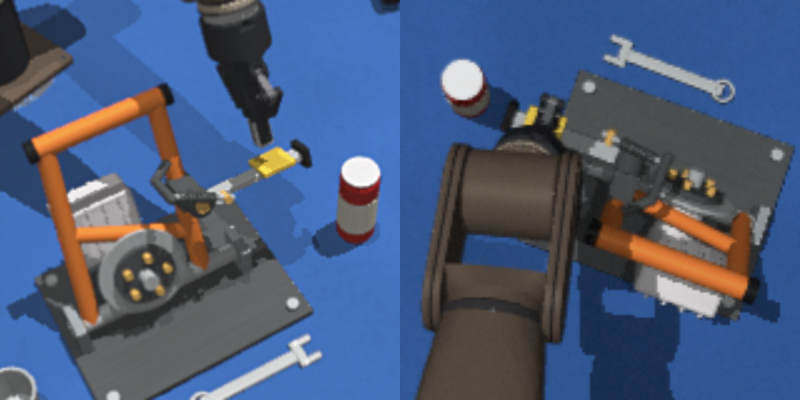

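The fingertip (262,145) hovers just above the tread (275,162), and the can, beyond it in the picture, is clear. Pressing along the frame's own downward direction.

Emit:
move_arm(
  plan=[2, -1, -6, 0, 0, 0, 0, 2, -1, -6, 0, 0, 0, 0, 2, -1, -6, 0, 0, 0, 0, 2, -1, -6, 0, 0, 0, 0],
)

```text
time: 3.3
eef_pos: [0.5993, 0.0151, 0.1709]
tcp_rot: [0.795, 0.579, 0.109, 0.148]
contact_force: [-0.2, 0.5, 0.3]
opening: -0.002
finger_force: 0.0
```

```bash
python3 - <<'E'
from h import *
s=ctrl.get_state();print(s['eef_pos'],s['contact_force'])
a=[]
for n,w in(('scene',(slice(130,230),slice(190,290))),('top',(slice(160,240),slice(220,300)))):
    c=cams.read_camera(n);a.append(cv2.resize(c['color'][w][...,::-1],(400,400)))
cv2.imwrite('pics/p4.png',np.hstack(a))
E
```

```text
[0.59927267 0.01511119 0.17088046] [-0.22414822  0.45839573  0.3111015 ]
```

View pics/p4.png

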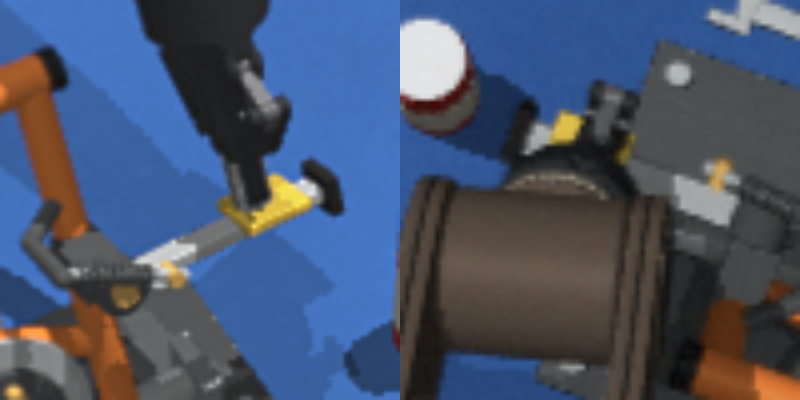

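```bash
python3 - <<'E'
from m import *
s=ctrl.get_state();p=s['eef_pos']
q=R.from_euler('y',.37).apply(R.from_euler('z',.307).apply(p-[.540,-.130,.04]));print('tcp in frame',q)
o=look()
for n in o:
    c=o[n][0];print(n,'tcp px',proj(c,p),'tread px',proj(c,[.5937,.0239,.187]),'mask',o[n][1:3])
    ys,xs=np.nonzero(o[n][3]);print(xs.min(),xs.max(),ys.min(),ys.max())
print(ctrl.get_state()['eef_pos'],ctrl.get_state()['contact_force'])
E
```

```text
tcp in frame [0.0590197  0.15610539 0.11733158]
scene tcp px [[254.6311108  188.03017129]] tread px [[255.17436953 180.62096958]] mask (array([257.00757576, 181.34848485]), np.int32(132))
245 267 174 188
top tcp px [[259.41208177 190.27622829]] tread px [[256.29084582 191.25083832]] mask (array([252.78571429, 185.35714286]), np.int32(28))
250 266 183 192
[0.5991658  0.01515366 0.17128539] [ 0.49674612  0.47333123 -0.5627791 ]
```

The visible tip sits roughly 10 mm short of the nominal TCP, so contact is only about to begin. Continuing gently.

Emit:
move_arm(
  plan=[2, -1, -6, 0, 0, 0, 0, 2, -1, -6, 0, 0, 0, 0],
)

```text
time: 3.7
eef_pos: [0.6041, 0.0141, 0.1605]
tcp_rot: [0.794, 0.578, 0.111, 0.148]
contact_force: [-0.4, 4.7, 3.0]
opening: -0.003
finger_force: 2.6
```

```bash
python3 - <<'E'
from m import *
o=look()
for n in o: print(n,o[n][1:3])
print(ctrl.get_state()['eef_pos'],ctrl.get_state()['contact_force'])
E
```

```text
scene (array([258.12096774, 185.70967742]), np.int32(124))
top (array([253.57692308, 184.38461538]), np.int32(26))
[0.60379545 0.01345356 0.15932094] [-0.54613295  3.43050479  2.57978111]
```

Emit:
move_arm(
  plan=[2, -2, -6, 0, 0, 0, 0, 2, -2, -6, 0, 0, 0, 0, 2, -2, -6, 0, 0, 0, 0, 2, -2, -6, 0, 0, 0, 0],
)

```text
time: 4.2
eef_pos: [0.6115, 0.0049, 0.135]
tcp_rot: [0.794, 0.579, 0.109, 0.148]
contact_force: [0.8, 2.4, 2.3]
opening: 0.001
finger_force: 1.3
```

```bash
python3 - <<'E'
from m import *
o=look()
for n in o: print(n,o[n][1:3])
print(ctrl.get_state()['eef_pos'],ctrl.get_state()['contact_force'])
a=[]
for n,w in(('scene',(slice(130,230),slice(190,290))),('top',(slice(160,240),slice(220,300)))):
    a.append(cv2.resize(o[n][0]['color'][w][...,::-1],(400,400)))
cv2.imwrite('pics/p5.png',np.hstack(a))
E
```

```text
scene (array([258.51694915, 197.94067797]), np.int32(118))
top (array([257.72727273, 182.77272727]), np.int32(22))
[0.61029295 0.00433754 0.13354407] [-0.31093311  0.89428269  0.42153417]
```

View pics/p5.png

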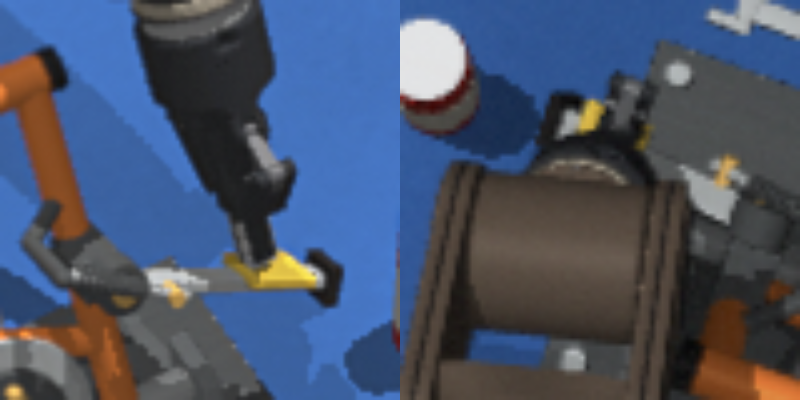

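The leg has turned about 0.35 rad, with the tip on the inner half of the tread at (258,260). Continuing past centre.

Emit:
move_arm(
  plan=[2, -2, -6, 0, 0, 0, 0, 2, -2, -6, 0, 0, 0, 0, 2, -2, -6, 0, 0, 0, 0, 2, -2, -6, 0, 0, 0, 0, 2, -2, -6, 0, 0, 0, 0],
)

```text
time: 4.8
eef_pos: [0.6211, -0.0051, 0.1045]
tcp_rot: [0.795, 0.579, 0.109, 0.148]
contact_force: [-0.1, -1.7, -0.4]
opening: -0.001
finger_force: 0.0
```

```bash
sed -i 's/slice(140,215)/slice(140,260)/' m.py; python3 - <<'E'
from m import *
o=look()
for n in o: print(n,o[n][1:3])
print(ctrl.get_state()['eef_pos'],ctrl.get_state()['contact_force'])
E
```

```text
scene (array([254.03061224, 210.68367347]), np.int32(98))
top (array([273.21052632, 186.84210526]), np.int32(19))
[ 0.62045144 -0.00502491  0.10372089] [-0.18511303 -0.06594714 -1.22169891]
```

The contact force is gone and the stand is swinging down by itself. Retreating up and looking again.

Emit:
move_arm(
  plan=[-8, 5, 20, 0, 0, 0, 0, -12, 6, 30, 0, 0, 0, 0, -13, 8, 36, 0, 0, 0, 20, -13, 4, 36, 0, 0, 0, 50, -13, 4, 36, 2.1, 6.7, 0, 85, -20, 0, 40, 2.1, 6.8, 0, 85, -30, 0, 30, 2.2, 6.7, 0, 85, 0, 0, 0, 0, 0, 0, 85],
)

```text
time: 5.7
eef_pos: [0.5142, 0.0213, 0.3403]
tcp_rot: [0.809, 0.588, 0.003, 0.003]
contact_force: [-0.2, 0.1, -0.7]
opening: 0.992
finger_force: 0.0
```

```bash
python3 - <<'E'
from m import *
print(ctrl.get_state()['eef_pos'],ctrl.get_state()['tcp_rot'])
a=[]
for n,w in(('scene',(slice(100,300),slice(120,320))),('top',(slice(140,300),slice(200,360)))):
    c=cams.read_camera(n);a.append(cv2.resize(c['color'][w][...,::-1],(400,400)))
    if n=='scene':
        k,l,s,ce=cv2.connectedComponentsWithStats(cv2.inRange(cv2.cvtColor(c['color'],cv2.COLOR_RGB2HSV),(22,120,90),(34,255,255)));print(ce[1:],s[1:,4])
        C=[.540,-.130]
        for t in(1.3,1.52): print(t,proj(c,frame(C,-.307,.37,[.056,.055+.105*np.cos(t)+.007,.13-.105*np.sin(t)])))
cv2.imwrite('pics/p6.png',np.hstack(a))
E
```

```text
[0.51415239 0.02134861 0.34031157] [0.80852726 0.58843979 0.00337154 0.00330374]
[[318.52787456  70.68815331]
 [235.30882353 234.26470588]] [574  68]
1.3 [[239.22092939 227.05039787]]
1.52 [[231.82300971 232.19134485]]
```

View pics/p6.png

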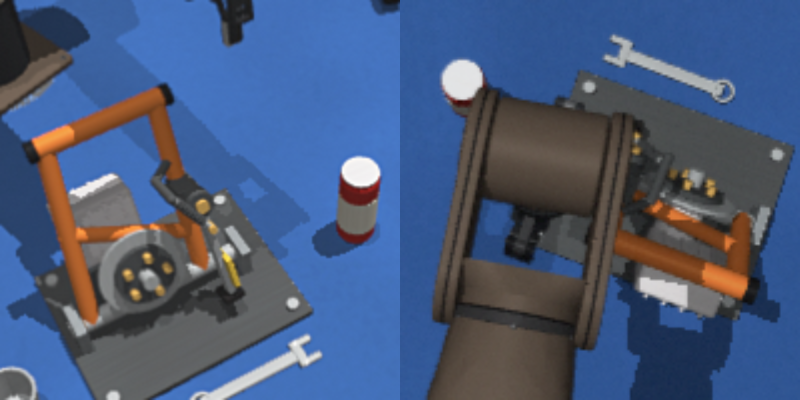

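The stand hangs down along the upright, with the tread at about (230,270) in the crop. The tube is still on its rest, so now I move above it.

Emit:
move_arm(
  plan=[-16, -35, 5, 0, 0, 0, 85, -16, -35, 0, 0, 0, 0, 85, -16, -35, 0, 0, 0, 0, 85, -16, -33, 0, 0, 0, 0, 85, 0, 0, 0, 0, 0, 0, 85, 0, 0, 0, 0, 0, 0, 85],
)

```text
time: 6.4
eef_pos: [0.4476, -0.1158, 0.3365]
tcp_rot: [0.809, 0.588, -0.0, -0.001]
contact_force: [0.6, -0.8, -0.7]
opening: 0.993
finger_force: 0.0
```

```bash
python3 - <<'E'
from m import *
s=ctrl.get_state();print(s['eef_pos'],s['tcp_rot'])
c=cams.read_camera('scene')
k,l,st,ce=cv2.connectedComponentsWithStats(cv2.inRange(cv2.cvtColor(c['color'],cv2.COLOR_RGB2HSV),(22,120,90),(34,255,255)));print(ce[1:],st[1:,4])
im=cv2.resize(c['color'][100:250,90:290,::-1],(800,600),interpolation=cv2.INTER_CUBIC)
p=s['eef_pos']; 
for q in proj(c,[p,[.449,-.117,.273],p-[0,0,.1]]): cv2.circle(im,tuple(int(v) for v in (q-[90,100])*4),3,(255,0,255),-1)
cv2.imwrite('pics/p7.png',im)
E
```

```text
[ 0.44760655 -0.11579287  0.33645102] [ 8.08776789e-01  5.88114152e-01 -3.57415532e-04 -1.31240483e-03]
[[318.59652174  70.67652174]
 [235.29850746 234.34328358]] [575  67]
```

View pics/p7.png

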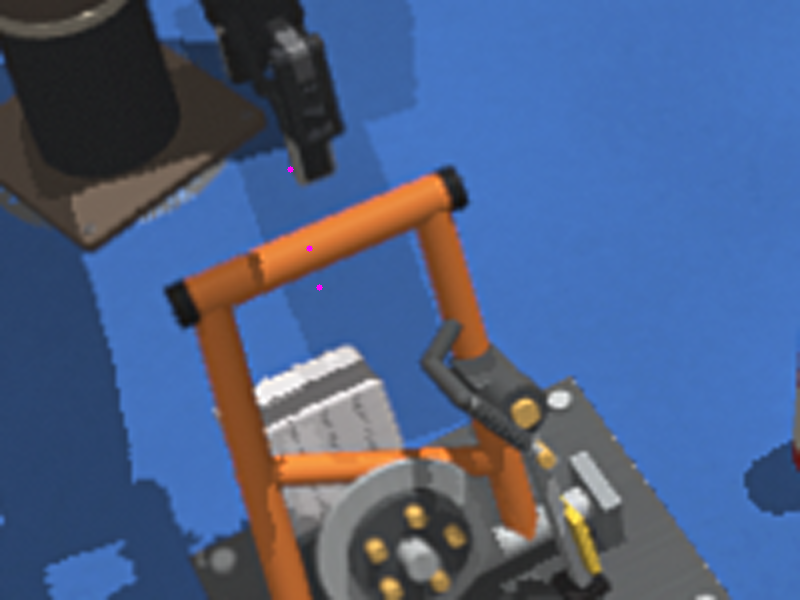

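The tread is unchanged at (235.3,234.3), so the stand is settled fully down. The tube axis at (309,238) lies 2-3 px from the prediction, well within the opening. Descending and gripping.

Emit:
move_arm(
  plan=[0, 0, -20, 0, 0, 0, 85, 0, 0, -20, 0, 0, 0, 85, 0, 0, -20, 0, 0, 0, 85, 0, 0, -15, 0, 0, 0, 85, 0, 0, -14, 0, 0, 0, 85, 0, 0, 0, 0, 0, 0, 85],
  newtons=30,
)

```text
time: 7.05
eef_pos: [0.4473, -0.1147, 0.2469]
tcp_rot: [0.808, 0.589, -0.001, -0.002]
contact_force: [0.2, -0.3, -0.8]
opening: 0.995
finger_force: 0.0
```

Emit:
move_arm(
  plan=[0, 0, 0, 0, 0, 0, 50, 0, 0, 0, 0, 0, 0, 40, 0, 0, 0, 0, 0, 0, 32, 0, 0, 0, 0, 0, 0, 28, 0, 0, 0, 0, 0, 0, 20, 0, 0, 0, 0, 0, 0, 15, 0, 0, 0, 0, 0, 0, 15],
  newtons=30,
)

```text
time: 7.75
eef_pos: [0.4465, -0.1153, 0.2506]
tcp_rot: [0.808, 0.589, -0.002, -0.002]
contact_force: [-6.5, 1.8, 5.6]
opening: 0.28
finger_force: 29.3
```

```bash
python3 - <<'E'
from h import *
A=np.array([.540,-.130,.04]);ax=np.array([.302,.953,0]);p0=ctrl.get_state()['eef_pos']
v=p0-A; pts=[A+R.from_rotvec(ax*a).apply(v) for a in np.linspace(0,.375,13)]
print((np.diff(pts,axis=0)*1000).round(1), np.degrees(ax*.375/12).round(2)); print(pts[-1])
E
```

```text
[[ 6.3 -2.   2.8]
 [ 6.4 -2.   2.6]
 [ 6.5 -2.   2.4]
 [ 6.5 -2.1  2.2]
 [ 6.6 -2.1  2. ]
 [ 6.7 -2.1  1.8]
 [ 6.7 -2.1  1.5]
 [ 6.7 -2.1  1.3]
 [ 6.8 -2.1  1.1]
 [ 6.8 -2.2  0.9]
 [ 6.8 -2.2  0.6]
 [ 6.8 -2.2  0.4]] [0.54 1.71 0.  ]
[ 0.52616933 -0.14058679  0.27019741]
```

Emit:
move_arm(
  plan=[3.2, -1, 1.4, 0.27, 0.86, 0, 15, 3.2, -1, 1.4, 0.27, 0.86, 0, 15, 3.2, -1, 1.3, 0.27, 0.86, 0, 15, 3.2, -1, 1.3, 0.27, 0.86, 0, 15, 3.2, -1, 1.2, 0.27, 0.86, 0, 15, 3.2, -1, 1.2, 0.27, 0.86, 0, 15],
)

```text
time: 8.35
eef_pos: [0.4656, -0.1219, 0.2584]
tcp_rot: [0.807, 0.588, -0.03, -0.04]
contact_force: [-7.1, -0.4, 4.3]
opening: 0.276
finger_force: 29.5
```

Forces are gentle, about 8 N. Continuing.

Emit:
move_arm(
  plan=[3.3, -1, 1.1, 0.27, 0.86, 0, 15, 3.3, -1, 1.1, 0.27, 0.86, 0, 15, 3.3, -1, 1, 0.27, 0.86, 0, 15, 3.3, -1, 1, 0.27, 0.86, 0, 15, 3.3, -1, 0.9, 0.27, 0.86, 0, 15, 3.3, -1, 0.9, 0.27, 0.86, 0, 15, 3.4, -1, 0.8, 0.27, 0.86, 0, 15, 3.4, -1, 0.8, 0.27, 0.86, 0, 15, 3.4, -1, 0.7, 0.27, 0.86, 0, 15, 3.4, -1, 0.7, 0.27, 0.86, 0, 15],
)

```text
time: 9.35
eef_pos: [0.4992, -0.1333, 0.2672]
tcp_rot: [0.802, 0.584, -0.078, -0.101]
contact_force: [-5.1, -2.9, 1.9]
opening: 0.278
finger_force: 29.3
```

Emit:
move_arm(
  plan=[3.4, -1.1, 0.6, 0.27, 0.86, 0, 15, 3.4, -1.1, 0.6, 0.27, 0.86, 0, 15, 3.4, -1.1, 0.5, 0.27, 0.86, 0, 15, 3.4, -1.1, 0.4, 0.27, 0.86, 0, 15, 3.4, -1.1, 0.3, 0.27, 0.86, 0, 15, 3.4, -1.1, 0.2, 0.27, 0.86, 0, 15, 0, 0, 0, 0, 0, 0, 15, 0, 0, 0, 0, 0, 0, 15],
)

```text
time: 10.15
eef_pos: [0.52, -0.1403, 0.2697]
tcp_rot: [0.796, 0.579, -0.105, -0.138]
contact_force: [-4.9, -4.2, 2.4]
opening: 0.275
finger_force: 29.4
```

```bash
python3 - <<'E'
from m import *
s=ctrl.get_state();print(s['eef_pos'],s['tcp_rot'],s['contact_force'],s['finger_force'])
Rm=R.from_quat(s['tcp_rot']).as_matrix();print('tool tilt deg',np.degrees(np.arccos(-Rm[2,2])))
a=[]
for n,(x,y,w,h) in(('scene',(110,100,200,200)),('top',(210,150,160,160))):
    c=cams.read_camera(n);im=cv2.resize(c['color'][y:y+h,x:x+w,::-1],(400,400),interpolation=cv2.INTER_CUBIC);k=400/w
    for q in proj(c,[frame([.540,-.130],-.307,0,p) for p in([0,-.1,.25],[0,.07,.25],[0,-.015,.25],[.056,.055,.13])]): cv2.circle(im,tuple(int(v) for v in (q-[x,y])*k),2,(255,0,255),-1)
    a.append(im)
cv2.imwrite('pics/p8.png',np.hstack(a))
E
```

```text
[ 0.51999552 -0.14034254  0.26966228] [ 0.79642136  0.57929086 -0.1051326  -0.13813852] [-4.9013752  -4.22473082  2.37749158] 29.365080893039703
tool tilt deg 19.993775659820187
```

View pics/p8.png

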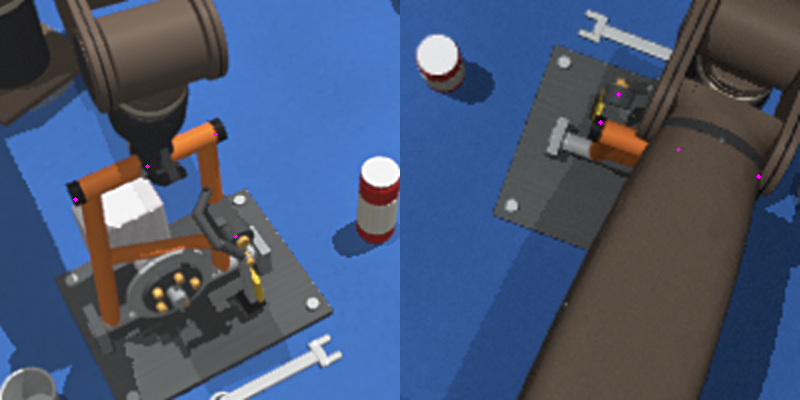

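The frame is nearly upright and held, with the model marks for lean 0 landing close to the tube. Quantifying the remaining lean with the same tube-centreline measure on the start picture and now.

```bash
cat > lean.py <<'E'
from m import *
def cent(c,img,cols):
    h=cv2.cvtColor(img,cv2.COLOR_RGB2HSV);o=cv2.inRange(h,(5,150,60),(17,255,255));r=[]
    for x in cols:
        ys=np.nonzero(o[:,x])[0]
        if len(ys)==0: continue
        ys=ys[:np.argmax(np.r_[np.diff(ys)>1,True])+1]
        if len(ys)<6: continue
        r.append((x,ys.mean(),len(ys)))
    return np.array(r)
def res(c,r,l):
    q=proj(c,[frame([.540,-.130],-.307,l,[0,y,.25]) for y in np.linspace(-.1,.07,30)])
    i=np.argsort(q[:,0]);return (r[:,1]-np.interp(r[:,0],q[i,0],q[i,1]))
E
python3 - <<'E'
from lean import *
c=cams.read_camera('scene')
im0=cv2.resize(cv2.imread('pics/scene0.png'),(512,384),interpolation=cv2.INTER_AREA)[...,::-1].copy()
r0=cent(c,im0,range(158,192,4));print(r0[:,2])
for l in(.34,.36,.38,.40):print(l,res(c,r0,l).round(1))
r1=cent(c,c['color'],[164,166,168,170,172,202,204,206]);print(r1)
for l in(-.04,-.02,0,.02,.04,.06):print(l,res(c,r1,l).round(1))
E
```

```text
[11. 11. 11. 10. 10. 11. 10. 10. 11.]
0.34 [-2.  -2.2 -2.4 -2.1 -2.4 -2.1 -1.8 -2.  -1.7]
0.36 [-0.9 -1.1 -1.3 -1.  -1.3 -1.  -0.7 -0.9 -0.6]
0.38 [ 0.1 -0.1 -0.3  0.  -0.2  0.1  0.4  0.1  0.4]
0.4 [1.1 0.9 0.7 1.  0.8 1.1 1.4 1.1 1.4]
[[164.  189.   11. ]
 [166.  188.   11. ]
 [168.  187.   11. ]
 [170.  186.   11. ]
 [172.  185.   11. ]
 [202.  171.5  12. ]
 [204.  171.   11. ]
 [206.  170.   11. ]]
-0.04 [-7.2 -7.3 -7.3 -7.4 -7.5 -6.9 -6.4 -6.5]
-0.02 [-5.2 -5.2 -5.3 -5.3 -5.4 -4.9 -4.4 -4.5]
0 [-3.1 -3.2 -3.3 -3.3 -3.4 -2.9 -2.5 -2.5]
0.02 [-1.2 -1.2 -1.3 -1.4 -1.4 -1.  -0.5 -0.6]
0.04 [0.8 0.7 0.6 0.6 0.5 0.9 1.3 1.3]
0.06 [2.7 2.6 2.5 2.4 2.4 2.7 3.2 3.1]
```

The start measures 0.38, which validates the method. Now the lean is about 0.03, so a little more is needed.

Emit:
move_arm(
  plan=[1.9, -0.5, 0.1, 0.13, 0.42, 0, 15, 1.9, -0.5, 0.1, 0.13, 0.42, 0, 15, 1.9, -0.5, 0.1, 0.13, 0.42, 0, 15, 1.9, -0.5, 0, 0.13, 0.42, 0, 15, 0, 0, 0, 0, 0, 0, 15, 0, 0, 0, 0, 0, 0, 15, 0, 0, 0, 0, 0, 0, 15],
)

```text
time: 11.0
eef_pos: [0.5273, -0.1428, 0.2701]
tcp_rot: [0.794, 0.578, -0.115, -0.15]
contact_force: [-4.9, -5.0, 2.5]
opening: 0.276
finger_force: 30.1
```

```bash
python3 - <<'E'
from lean import *
c=cams.read_camera('scene')
r1=cent(c,c['color'],[164,166,168,170,172,202,204,206])
for l in(-.02,0,.02,.04):print(l,res(c,r1,l).round(1))
s=ctrl.get_state();print(s['eef_pos'],np.degrees(np.arccos(-R.from_quat(s['tcp_rot']).as_matrix()[2,2])))
k,l,st,ce=cv2.connectedComponentsWithStats(cv2.inRange(cv2.cvtColor(c['color'],cv2.COLOR_RGB2HSV),(22,120,90),(34,255,255)));print(ce[1:],st[1:,4])
print(proj(c,[frame([.540,-.130],-.307,0,[.056,.055+.105*np.cos(t)+.007,.13-.105*np.sin(t)]) for t in (1.3,1.52)]))
E
```

```text
-0.02 [-2.2 -2.2 -2.3 -1.8 -1.9 -1.9 -1.9 -1.5]
0 [-0.1 -0.2 -0.3  0.2  0.1  0.1  0.   0.5]
0.02 [1.8 1.8 1.7 2.1 2.1 2.  2.  2.4]
0.04 [3.8 3.7 3.6 4.1 4.  3.9 3.8 4.3]
[ 0.52728958 -0.14282399  0.27006624] 21.745288629431826
[[318.57118056  70.70486111]
 [238.33928571 243.03571429]
 [189.         246.5       ]] [576  56   4]
[[242.3766403  234.92627801]
 [234.78115015 239.74369863]]
```

Lean is 0.00, the stand is fully down, and the frame is held at 30 N.

```bash
python3 -c "
from plant import order
print(order.sign_off())"
```

```text
the job is handed in; nothing more can be done
None
```

I flipped the kickstand fully down while the frame still leaned on its rest, then raised the frame upright (measured lean about 0.00 rad), and handed the job in at about 11 s with the gripper still holding it at 30 N.

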